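# Load the pantry carry stand and hold it up level

## Robot

A 7-joint arm with a two-finger parallel gripper is mounted at the origin on the work surface. World frame = base frame: x ahead of the robot, y to its left, z up, the work surface at z = 0. Lengths are in m, angles in rad, forces in N, time in s.
With the tool pointing down it reaches from about 0.425 to 1.025 m from the base axis. Payload 9.4 kg.
Tool frame: the origin (TCP) lies between the finger pads; the fingertips stand 8 mm ahead of it and the grasp point (between the pads) lies 11 mm behind it; z points along the fingers, y is the line along which they close (so a half turn about z gives the same grasp; the last joint's range is limited). The gripper opens to 85 mm and grips with 20 to 120 N. Pads are 22 mm wide; open, the fingers measure 114 mm over their backs; the gripper's body (76 mm by 85 mm) begins 54 mm behind the grasp point. The pads swing forward as they close: fully open they stand 13 mm farther back than shut.
Start: joints at [-1.324, 0.599, -0.003, 1.599, 0.002, 0.943, -0.08], TCP at [0.231, 0.687, 0.239] pointing down, gripper open.
Joint ranges: [-2.57, 2.57], [-0.35, 1.97], [-1.29, 1.29], [0.11, 2.56], [-1.05, 4.19], [0.11, 1.86], [-2.63, 2.63]. Speed limits (rad/s): [2.22, 2.22, 3.01, 3.01, 3.14, 3.14, 3.14].

## Interface

Orientations are given as [roll, pitch, yaw] about the fixed x, y, z axes, in that order (R = Rz(yaw) Ry(pitch) Rx(roll)).
In Python, from workcell import * gives the robot as it stands. The module is installed in compiled form; this text tells all that it offers.
- The arm moves only by the tool drive_tool, never from a script. Its arguments are lists of equal length, an entry for each row: "hand": the opening, from -1 (shut) to 1 (fully open); "translation": the shift along the tool's x, y, z normalised to -1 to 1, where 1 is 0.04 m, a list of three; "twist": the turn about the tool's z normalised to -1 to 1, where 1 is pi/2 rad. A call has 1 to 12 rows; each row shifts and turns the commanded pose from where the row before left it, along the tool's axes as they then stand; what a row does not reach is not made up. A row lasts 1/12 s, in which the tool goes at most 41.7 mm and 7.16 degrees, less where a joint would pass 70% of its speed; a pose out of reach is approached as far as the arm can. A call with a number of a shift or a turn outside -1 to 1 is refused whole. A call with a gripper value outside its range is refused whole. The fingers move at their own pace and stop on an object; "force" is the grip in N (left out, the last holds). Time passes only in rows, so rows that do not move let the fingers close. It gives the time, the measured TCP pose, the force, the opening and the grip force at its end, in the units of the state.
- state(): the state, without advancing time (a new reading comes with each control period).
- snapshot(name): name is "scene" or "side" or "wrist"; returns the picture (400x640x3 uint8, blue, green, red); there is no depth.
- camera_params(name): a dict with "fx", "fy", "cx", "cy" (pixels), "dist_coeffs" ([k1, k2, p1, p2, k3] as OpenCV has them; the pictures are not rectified), "rvec" (rotation vector, rad) and "tvec" (3), from world to camera coordinates, as OpenCV has them; the wrist camera has in their place "mount" (4x4, takes a point from camera to tool coordinates, whose origin is the TCP and whose axes are the flange's). Camera axes: x right, y down, z forward; pixel columns grow to the right and rows downward; lengths in m; the calibration is good to about 2 mm. A picture is of the moment at which its call begins: read the wrist's pose just before it. camera_params takes no time and is no camera call.
- hand_in(): hands the job in; it is judged then, once.
The state is a dict: "time_s": time; "joint_positions": joint angles; "qvel": joint speeds; "tau": joint torques, N m; "eef_pos": TCP position; "tool_rot": TCP orientation; "wrist_force": force on the tool from outside, world axes, zero at the start; "ft_torque": the same for the moment, N m; "grip_width": finger opening in m; "gripper_force": force on a finger pad.
Only numpy, scipy, OpenCV 4.12 (cv2) and the standard library are available. Lean on these libraries where they do the work, as an engineer would, in place of code of your own. Each camera call takes 0.05 s, during which the arm holds its last target. There are 200 camera calls.

## Task

Hang the little wicker basket by its steel handle on the empty hook of the wooden carry stand and let go of it, then grip the stand by its wooden handle bar and lift it, with the basket on its hook and both spice jars upright in its tray, about 10 cm clear of the shelf. Never let the stand tip far over, leave the can, the canister and the bottle where they stand, and finish while still holding the stand in the air, level and still.

Things in the scene. Friction and masses are not known exactly. Their poses are not given: they have to be found in the camera images.
- basket: Brown wicker basket, 70 (its x) x 140 (its y) x 45 mm high, 110 g, packets fixed inside (below 50 mm). Symmetric. Rigid dark steel handle: legs at y = +-68 mm from the middle of the short ends, straight round top bar 10 mm thick along y, centre line 115 mm above the underside; the loop under it is open (65 mm high, 126 mm wide). Origin: centre of the underside; z up.
- basket_bar (a point): Middle of the basket's handle bar, on the bar's centre line: 115 mm above the basket's origin, axes as the basket. This middle 20 mm goes on the hook; the bar can be pinched across (along the basket's x) some 40 mm to either side of it.
- stand: Loose wooden carry stand, 450 g, balanced at its handle once loaded. Origin: under the post's centre; z up. Foot x -110 to 80, y +-65, 12 mm thick. Jar tray x 10 to 74 mm, walls 46 mm high above the shelf, a divider between the jars. Post 16 x 24 mm with the handle bar on top. Towards -x, away from the jars, a dark steel strap hook, 20 mm wide, reaches 110 mm out at 145-150 mm height.
- hook_saddle (a point): Middle of the hook's flat seat (upper face): 90 mm from the post along stand -x, 150 mm above its underside; stand axes. Seat 30 mm long between an upturned tip and an inner stop, both 18 mm high, 5 mm thick. The basket's bar lies on it along stand y, centre 5 mm above this point. Bring the basket in from the tip's side, along stand +x, bar above the tip and rim below the strap, then down.
- stand_handle (a point): Centre of the stand's wooden handle bar: 222 mm above the stand's underside, on the post's axis; axes as the stand. The bar is 20 mm wide (stand's x), 110 mm long (stand's y), 26 mm high; it is gripped from above across the 20 mm, at its middle.
- jar_green: Spice jar with a green cap and yellow label, 44 mm diameter, 80 mm high, about 90 g, standing loose in the +y half of the stand's tray, its underside 17 mm above the stand's underside. Origin: centre of the underside.
- jar_red: Spice jar with a red cap and red label, 44 mm diameter, 80 mm high, about 90 g, standing loose in the -y half of the stand's tray, its underside 17 mm above the stand's underside. Origin: centre of the underside.
- food_can: Bystander: steel food can with a blue label, 66 mm diameter, 100 mm high, between the basket and the stand. Origin: centre of the underside.
- canister: Bystander: square white canister with a lid, 94 by 94 by 140 mm, at one outer side of the work. Origin: centre of the underside.
- syrup_bottle: Bystander: amber bottle with a yellow cap, 60 mm diameter, 170 mm high, at one outer side of the work. Origin: centre of the underside.

How it is judged:
By the outcome, as a careful person would: the job done as asked, in the order asked, and still so for the second after the job is handed in, while the arm keeps its last pose, push and grip.
It also fails if it takes over 72 s, if anything falls off the work surface, if the arm or the gripper's body presses on something with over 40 N, if the wrist force passes 120 N, or if a joint passes its speed limit or range.

## Working session

There is one attempt and no reset: what is moved stays moved. The work goes in short steps, Python scripts to look and compute and a tool call to move; the robot and the scene stay as the last step left them, time stands still between calls to the robot, and variables do not carry over. Pictures are saved under pics/ and viewed, at most 10 in all, crops included, and the job is handed in when it is done.

Besides the shell and the picture viewer there is one more tool, called in YAML: its name, and indented under it one key for each argument. drive_tool: Moves the arm, as the interface text tells. Scaled input: -1 to 1 covers 0.04 m each way for a shift and pi/2 rad each way for a turn. Its arguments: {"type":"object","properties":{"hand":{"type":"array"},"translation":{"type":"array"},"twist":{"type":"array"},"force":{"type":"number"}},"required":["hand","translation","twist"]}

```bash
mkdir -p pics; python3 - <<'E'
from workcell import *
import cv2
s=state(); print({k:s[k] for k in s if k in('time_s','eef_pos','tool_rot','grip_width','wrist_force')})
for n in ('scene','side','wrist'):
    im=snapshot(n); cv2.imwrite(f'pics/{n}0.png',im); print(n,camera_params(n))
E
```

```text
{'time_s': 0.0, 'eef_pos': array([0.23051423, 0.68690418, 0.23841367]), 'tool_rot': array([-3.14005068e+00,  1.27867241e-04,  2.81788773e+00]), 'wrist_force': array([ 0.7703406 , -0.52468628, -0.134809  ]), 'grip_width': 0.08510367137579411}
scene {'fx': 448.00603964818254, 'fy': 448.00603964818254, 'cx': 319.75063448201803, 'cy': 202.9139857229635, 'dist_coeffs': array([-0.03646883,  0.        ,  0.        ,  0.        ,  0.        ]), 'rvec': array([ 1.3281436 ,  2.28207118, -0.8673202 ]), 'tvec': array([ 0.2669334 , -0.26038595,  1.69505583])}
side {'fx': 370.0845544876663, 'fy': 370.0845544876663, 'cx': 318.8733505554234, 'cy': 197.9108276241059, 'dist_coeffs': array([-0.00149987,  0.        ,  0.        ,  0.        ,  0.        ]), 'rvec': array([ 2.37917965, -0.6670257 ,  0.25638727]), 'tvec': array([-0.4929489 ,  0.31790119,  1.11613573])}
wrist {'fx': 292.9171606138831, 'fy': 292.9171606138831, 'cx': 316.46571211877733, 'cy': 195.33076312645838, 'dist_coeffs': array([-0.01356522,  0.        ,  0.        ,  0.        ,  0.        ]), 'mount': array([[-7.63945137e-04, -9.44273323e-01, -3.29161521e-01,
         8.43070860e-02],
       [ 9.99999518e-01, -5.18133112e-04, -8.34500617e-04,
        -6.60768036e-04],
       [ 6.17447187e-04, -3.29162000e-01,  9.44273264e-01,
        -1.35243272e-01],
       [ 0.00000000e+00,  0.00000000e+00,  0.00000000e+00,
         1.00000000e+00]])}
```

View pics/scene0.png

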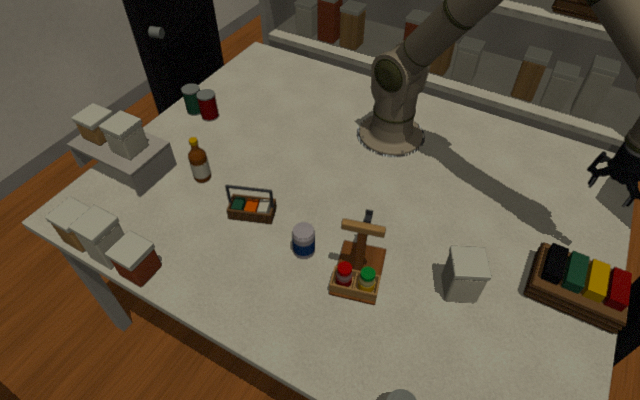

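View pics/side0.png

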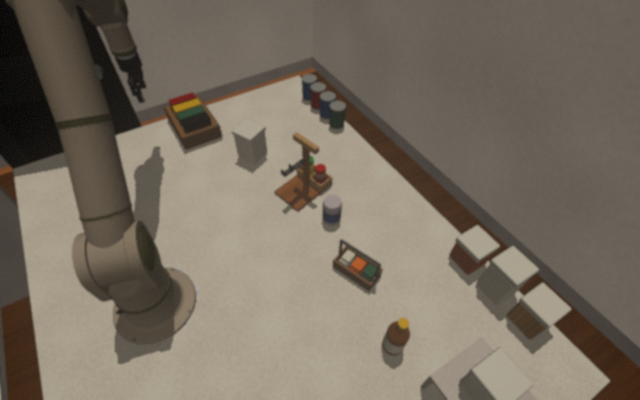

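The scene view shows the basket at about (251,205), its bar running from (228,187) to (272,191). The stand's bar is at (363,228), the hook tip at (368,213) and the can at (304,240). In the side view the basket is at (357,262), the stand's bar at (305,143) and the hook at (293,166). I'll enlarge both views.

```bash
python3 - <<'E'
import cv2,numpy as np
a=cv2.imread('pics/scene0.png');b=cv2.imread('pics/side0.png')
r=lambda im,x,y,w,h,k:cv2.resize(im[y:y+h,x:x+w],None,fx=k,fy=k,interpolation=cv2.INTER_CUBIC)
o=np.zeros((600,800,3),np.uint8)
for im,x,y,px,py in((a,220,180,0,0),(a,325,205,400,0),(b,325,230,0,300),(b,265,125,400,300)):
    w,h=(66,50) if (im is a and x==220) or (im is b and x==325) else (0,0)
    if w: o[py:py+300,px:px+396]=r(im,x,y,66,50,6)
    else:
        k=3; W,H=(66,100) ; c=r(im,x,y,W,H,3) if im is a else r(im,x,y,80,100,3)
        o[py:py+300,px:px+c.shape[1]]=c
cv2.imwrite('pics/crop0.png',o)
E
```

```text
(no output)
```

View pics/crop0.png

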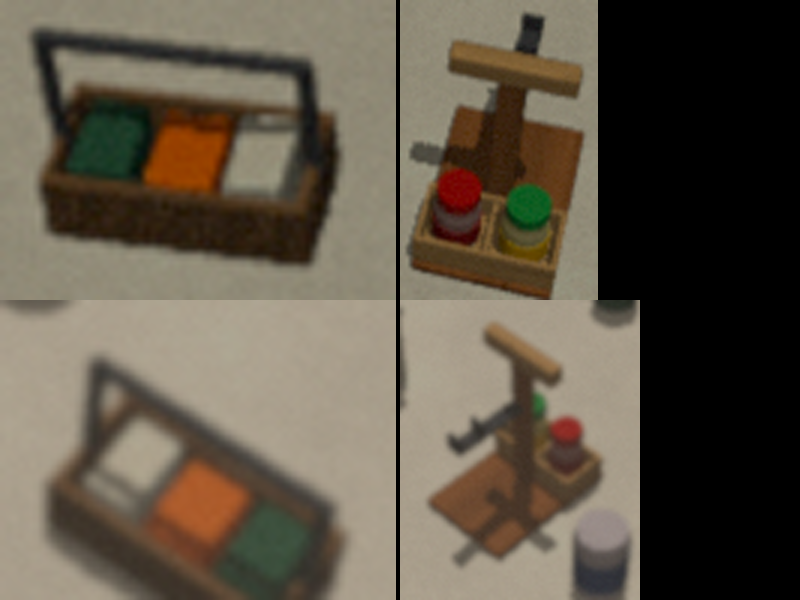

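The crops show the basket's bar ends, the stand's handle bar with the hook behind it, the foot corners and the jar caps. I'll triangulate these points.

```bash
cat > h.py <<'E'
import cv2,numpy as np
from workcell import *
from scipy.spatial.transform import Rotation as Ro
def cam(n,s=None):
    p=camera_params(n);K=np.array([[p['fx'],0,p['cx']],[0,p['fy'],p['cy']],[0,0,1]])
    if 'rvec' in p:
        R=cv2.Rodrigues(p['rvec'])[0];t=np.array(p['tvec']);C=-R.T@t;Rw=R.T
    else:
        T=np.eye(4);T[:3,:3]=Ro.from_euler('xyz',s['tool_rot']).as_matrix();T[:3,3]=s['eef_pos'];M=T@p['mount'];Rw=M[:3,:3];C=M[:3,3]
    return K,np.array(p['dist_coeffs']),Rw,C
def ray(n,uv,s=None):
    K,d,Rw,C=cam(n,s);q=cv2.undistortPoints(np.array([[uv]],float),K,d)[0,0]
    v=Rw@np.array([q[0],q[1],1]);return C,v/np.linalg.norm(v)
def plane(n,uv,z,s=None):
    C,v=ray(n,uv,s);return C+v*(z-C[2])/v[2]
def tri(*obs):
    A=0;b=0;rs=[ray(*o) for o in obs]
    for C,v in rs: P=np.eye(3)-np.outer(v,v);A=A+P;b=b+P@C
    X=np.linalg.solve(A,b);return X,[np.linalg.norm((np.eye(3)-np.outer(v,v))@(X-C)) for C,v in rs]
def proj(n,X,s=None):
    K,d,Rw,C=cam(n,s);R=Rw.T;return cv2.projectPoints(np.array(X,float).reshape(-1,3),cv2.Rodrigues(R)[0],-R@C,K,d)[0].reshape(-1,2)
E
python3 - <<'E'
from h import *
np.set_printoptions(precision=4,suppress=True)
P={'barL':((226.7,186.7),(379.3,264.7),.115),'barR':((271.3,191.3),(341.7,240.7),.115),'sh_c':((363.7,228.3),(306.2,142.8),.222),
'sh_L':((342,223.7),(317.3,149.3),.222),'sh_R':((385.3,232.3),(295,136.3),.222),'tip':((369.3,211),(283.3,172.7),.168),
'red':((345,267.7),(320.3,168.3),.097),'can':((304,231),(332.3,202.7),.1)}
for k,(a,b,z) in P.items():
    X,e=tri(('scene',a),('side',b));print(k,X,np.array(e),plane('scene',a,z),plane('side',b,z))
print('green',plane('scene',(368,273.7),.097))
print('foot',[plane('scene',p,.012) for p in((343.3,241),(385.7,248.3))],[plane('side',p,.012) for p in((275,192.7),(299.3,210.3))])
print('canister',plane('scene',(469,262),.14),'bottle',plane('scene',(194,140),.17),plane('side',(403,322),.17))
E
```

```text
barL [ 0.6066 -0.2876  0.1138] [0.0007 0.0007] [ 0.6069 -0.2862  0.115 ] [ 0.6065 -0.2886  0.115 ]
barR [ 0.5573 -0.1606  0.1141] [0.0025 0.0025] [ 0.5561 -0.1584  0.115 ] [ 0.5586 -0.163   0.115 ]
sh_c [0.6289 0.1721 0.2219] [0.0018 0.0018] [0.6273 0.1732 0.222 ] [0.6298 0.1703 0.222 ]
sh_L [0.6434 0.1208 0.2254] [0. 0.] [0.6409 0.1197 0.222 ] [0.6454 0.1238 0.222 ]
sh_R [0.6132 0.223  0.2201] [0.0026 0.0026] [0.6123 0.225  0.222 ] [0.6134 0.2183 0.222 ]
tip [0.521  0.142  0.1611] [0.0019 0.0019] [0.5249 0.1451 0.168 ] [0.5193 0.1342 0.168 ]
red [0.6749 0.151  0.092 ] [0.0013 0.0013] [0.677  0.1532 0.097 ] [0.6731 0.1458 0.097 ]
can [ 0.6239 -0.0071  0.0928] [0.0022 0.0022] [ 0.627  -0.0025  0.1   ] [ 0.6219 -0.0135  0.1   ]
green [0.6638 0.214  0.097 ]
foot [array([0.5431, 0.0823, 0.012 ]), array([0.5049, 0.2041, 0.012 ])] [array([0.5055, 0.1943, 0.012 ]), array([0.5423, 0.0755, 0.012 ])]
canister [0.5313 0.433  0.14  ] bottle [ 0.5326 -0.4621  0.17  ] [ 0.5334 -0.4673  0.17  ]
```

```bash
cat >> h.py <<'E'
def go(t,yd=None):
    "total tool-frame shift in units of 0.04 m, and twist (units pi/2) to bring tool y to world angle yd (deg)"
    s=state();R=Ro.from_euler('xyz',s['tool_rot']).as_matrix()
    d=R.T@(np.array(t)-s['eef_pos'])/.04
    y=np.degrees(np.arctan2(R[1,1],R[0,1]))
    print('t',round(s['time_s'],2),'pos',s['eef_pos'].round(4),'rpy',s['tool_rot'].round(3),'ydir %.1f'%y,'w',round(s['grip_width'],4),'F',s['wrist_force'].round(1),'\nshift',d.round(3), 'twist',None if yd is None else round(-((yd-y+90)%180-90)/90,3))
E
python3 -c "
from h import *
go([.597,-.261,.24],21)"
```

```text
t 0.15 pos [0.2306 0.687  0.2386] rpy [-3.14   0.     2.818] ydir 71.4 w 0.085 F [ 0.1  0.  -0.1] 
shift [-1.6225e+01 -1.9554e+01 -1.0000e-02] twist 0.561
```

drive_tool:
  hand: [1,1,1,1,1,1,1,1,1,1,1,1]
  translation:
    - [-0.45,-0.54,-0.05]
    - [-0.45,-0.54,-0.05]
    - [-0.45,-0.54,-0.05]
    - [-0.45,-0.54,-0.05]
    - [-0.45,-0.54,-0.05]
    - [-0.45,-0.54,-0.05]
    - [-0.45,-0.54,-0.05]
    - [-0.45,-0.54,-0.05]
    - [-0.45,-0.54,-0.05]
    - [-0.45,-0.54,-0.05]
    - [-0.45,-0.54,-0.05]
    - [-0.45,-0.54,-0.05]
  twist: [0,0,0,0,0,0,0,0,0,0,0,0]
  force: 60

```text
time_s: 1.15
eef_pos: [0.3532, 0.3715, 0.2633]
tool_rot: [-3.141, 0.0, 2.818]
wrist_force: [0.8, 0.7, 0.9]
grip_width: 0.0854
gripper_force: 0.0
```

drive_tool:
  hand: [1,1,1,1,1,1,1,1,1,1,1,1]
  translation:
    - [-0.45,-0.54,0]
    - [-0.45,-0.54,0]
    - [-0.45,-0.54,0]
    - [-0.45,-0.54,0]
    - [-0.45,-0.54,0]
    - [-0.45,-0.54,0]
    - [-0.45,-0.54,0]
    - [-0.45,-0.54,0]
    - [-0.45,-0.54,0]
    - [-0.45,-0.54,0]
    - [-0.45,-0.54,0]
    - [-0.45,-0.54,0]
  twist: [0,0,0,0,0,0,0,0,0,0,0,0]

```text
time_s: 2.15
eef_pos: [0.4755, 0.057, 0.2633]
tool_rot: [3.142, 0.0, 2.818]
wrist_force: [0.9, 0.3, 0.5]
grip_width: 0.0853
gripper_force: 0.0
```

drive_tool:
  hand: [1,1,1,1,1,1,1,1,1,1,1,1]
  translation:
    - [-0.45,-0.54,0.05]
    - [-0.45,-0.54,0.05]
    - [-0.45,-0.54,0.05]
    - [-0.45,-0.54,0.05]
    - [-0.45,-0.54,0.05]
    - [-0.45,-0.54,0.05]
    - [-0.45,-0.54,0.05]
    - [-0.45,-0.54,0.05]
    - [-0.45,-0.54,0.05]
    - [-0.45,-0.54,0.05]
    - [-0.45,-0.54,0.05]
    - [-0.45,-0.54,0.05]
  twist: [0,0,0,0,0,0,0,0,0,0,0,0]

```text
time_s: 3.15
eef_pos: [0.5978, -0.2573, 0.239]
tool_rot: [3.142, -0.0, 2.818]
wrist_force: [0.1, -0.4, 0.3]
grip_width: 0.0856
gripper_force: 0.0
```

drive_tool:
  hand: [1,1,1,1,1,1,1,1,1,1]
  translation:
    - [0,0,0]
    - [0,0,0]
    - [0,0,0]
    - [0,0,0]
    - [0,0,0]
    - [0,0,0]
    - [0,0,0]
    - [0,0,0]
    - [0,0,0]
    - [0,0,0]
  twist: [0.07,0.07,0.07,0.07,0.07,0.07,0.07,0.07,0,0]

```text
time_s: 3.98
eef_pos: [0.5976, -0.2557, 0.239]
tool_rot: [-3.141, -0.0, 1.942]
wrist_force: [-0.6, 0.5, 0.5]
grip_width: 0.0857
gripper_force: 0.0
```

```bash
python3 - <<'E'
from h import *
go([.597,-.261,.24],21)
s=state();im=snapshot('wrist');cv2.imwrite('pics/wrist1.png',im)
print(proj('wrist',[[.6066,-.2876,.115],[.557,-.16,.115],[.597,-.261,.115]],s))
go([.597,-.261,.24],21)
E
```

```text
t 3.98 pos [ 0.5976 -0.2557  0.239 ] rpy [-3.141 -0.     1.942] ydir 21.3 w 0.0857 F [-0.6  0.5  0.5] 
shift [-0.117 -0.062 -0.024] twist 0.003
[[313.32596858 221.21212252]
 [312.67349498  67.53649615]
 [313.94380246 193.56421753]]
t 4.03 pos [ 0.5976 -0.2558  0.2391] rpy [-3.141 -0.     1.942] ydir 21.3 w 0.085 F [0.3 0.4 0.2] 
shift [-0.116 -0.061 -0.023] twist 0.003
```

View pics/wrist1.png

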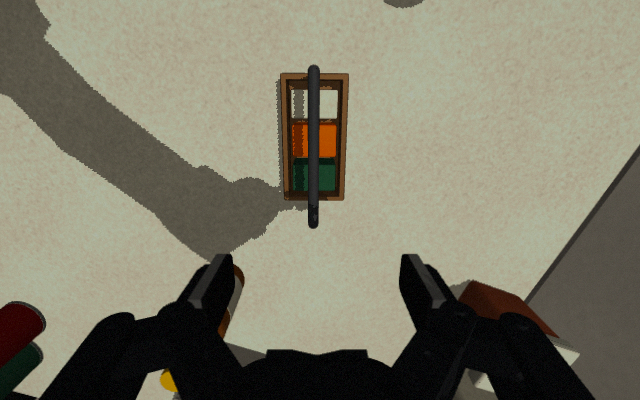

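The wrist view shows the bar along column 314, from row 67 to row 227, so it is square to the fingers. I'll work out the exact grip point.

```bash
python3 - <<'E'
from h import *
s=state()
a=plane('wrist',(314,227),.115,s);b=plane('wrist',(313.5,67),.115,s)
m=(a+b)/2;u=(b-a)/np.linalg.norm(b-a);print(a,b,np.linalg.norm(b-a),m,np.degrees(np.arctan2(u[1],u[0])))
g=m-.040*u;print('mid',m,'grip',g);go([g[0],g[1],.104],np.degrees(np.arctan2(u[1],u[0]))-90)
E
```

```text
[ 0.6094509  -0.29320647  0.115     ] [ 0.55744813 -0.15945744  0.115     ] 0.14350292692400166 [ 0.58344951 -0.22633195  0.115     ] 111.24650986872349
mid [ 0.58344951 -0.22633195  0.115     ] grip [ 0.59794476 -0.26361315  0.115     ]
t 4.03 pos [ 0.5976 -0.2558  0.2391] rpy [-3.141 -0.     1.942] ydir 21.3 w 0.085 F [0.3 0.4 0.2] 
shift [-0.186 -0.061  3.377] twist 0.0
```

drive_tool:
  hand: [1,1,1,1,1,0.2,0.2,0.2,0.2,0.2]
  translation:
    - [-0.19,-0.06,0]
    - [0,0,0.5]
    - [0,0,0.5]
    - [0,0,0.5]
    - [0,0,0.5]
    - [0,0,0.4]
    - [0,0,0.4]
    - [0,0,0.3]
    - [0,0,0.2]
    - [0,0,0.07]
  twist: [0,0,0,0,0,0,0,0,0,0]

```text
time_s: 4.87
eef_pos: [0.5977, -0.2643, 0.1034]
tool_rot: [-3.141, -0.001, 1.939]
wrist_force: [-0.3, -0.3, 0.6]
grip_width: 0.0516
gripper_force: 0.0
```

drive_tool:
  hand: [-1,-1,-1,-1,-1,-1,-1,-1,-1,-1]
  translation:
    - [0,0,0]
    - [0,0,0]
    - [0,0,0]
    - [0,0,0]
    - [0,0,0]
    - [0,0,0]
    - [0,0,0]
    - [0,0,0]
    - [0,0,0]
    - [0,0,0]
  twist: [0,0,0,0,0,0,0,0,0,0]
  force: 80

```text
time_s: 5.7
eef_pos: [0.5984, -0.2644, 0.1055]
tool_rot: [3.141, 0.001, 1.938]
wrist_force: [-2.6, -0.8, 6.1]
grip_width: 0.0073
gripper_force: 78.3
```

```bash
python3 -c "
from h import *
go([.598,-.264,.104],21.2)
go([.4851+.0114,.1294-.0384,.27],16.5)"
```

```text
t 5.7 pos [ 0.5984 -0.2644  0.1055] rpy [3.141e+00 1.000e-03 1.938e+00] ydir 21.0 w 0.0073 F [-2.6 -0.8  6.1] 
shift [ 0.013 -0.006  0.037] twist -0.002
t 5.7 pos [ 0.5984 -0.2644  0.1055] rpy [3.141e+00 1.000e-03 1.938e+00] ydir 21.0 w 0.0073 F [-2.6 -0.8  6.1] 
shift [ 9.203  0.816 -4.122] twist 0.05
```

drive_tool:
  hand: [-1,-1,-1,-1,-1,-1,-1,-1,-1,-1,-1,-1]
  translation:
    - [0,0,-0.1]
    - [0,0,-0.2]
    - [0,0,-0.3]
    - [0,0,-0.4]
    - [0,0,-0.4]
    - [0,0,-0.5]
    - [0,0,-0.5]
    - [0,0,-0.5]
    - [0,0,-0.4]
    - [0,0,-0.3]
    - [0,0,-0.2]
    - [0,0,-0.1]
  twist: [0,0,0,0,0,0,0,0,0,0,0,0]

```text
time_s: 6.7
eef_pos: [0.5984, -0.264, 0.2621]
tool_rot: [3.14, 0.001, 1.938]
wrist_force: [-0.0, -0.6, -1.4]
grip_width: 0.0071
gripper_force: 78.1
```

```bash
python3 - <<'E'
from h import *
go([.4774,.0853,.27],16.5)
cv2.imwrite('pics/s2.png',cv2.resize(snapshot('scene')[130:230,180:320],None,fx=4,fy=4))
E
```

```text
t 6.7 pos [ 0.5984 -0.264   0.2621] rpy [3.140e+00 1.000e-03 1.938e+00] ydir 21.1 w 0.0071 F [-0.  -0.6 -1.4] 
shift [ 9.236  0.316 -0.207] twist 0.051
```

View pics/s2.png

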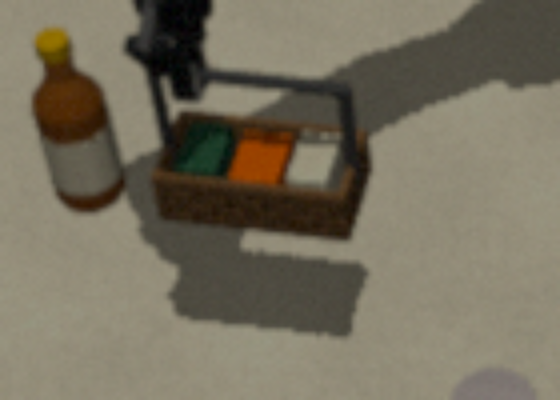

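The basket is lifted, level and firmly held. Next I carry it to the standoff point in front of the hook.

drive_tool:
  hand: [-1,-1,-1,-1,-1,-1,-1,-1,-1,-1,-1,-1]
  translation:
    - [0.1,0,-0.1]
    - [0.2,0,-0.1]
    - [0.3,0,0]
    - [0.4,0,0]
    - [0.5,0,0]
    - [0.5,0,0]
    - [0.5,0.1,0]
    - [0.5,0.1,0]
    - [0.5,0.1,0]
    - [0.5,0,0]
    - [0.5,0,0]
    - [0.5,0,0]
  twist: [0,0,0,0,0,0,0,0,0,0,0,0]

```text
time_s: 7.75
eef_pos: [0.5359, -0.0706, 0.2681]
tool_rot: [-3.141, -0.001, 1.94]
wrist_force: [0.1, -0.7, -1.7]
grip_width: 0.0074
gripper_force: 78.1
```

drive_tool:
  hand: [-1,-1,-1,-1,-1,-1,-1,-1,-1,-1,-1,-1]
  translation:
    - [0.5,0,0]
    - [0.5,0,0]
    - [0.5,0,0]
    - [0.5,0,0]
    - [0.5,0,0]
    - [0.5,0,0]
    - [0.4,0,0]
    - [0.3,0,0]
    - [0.2,0,0]
    - [0.2,0,0]
    - [0.1,0,0]
    - [0,0,0]
  twist: [0,0,0,0,0,0,0,0.01,0.02,0.02,0,0]

```text
time_s: 8.75
eef_pos: [0.4766, 0.0856, 0.2682]
tool_rot: [-3.141, -0.001, 1.863]
wrist_force: [0.4, -0.7, -0.2]
grip_width: 0.007
gripper_force: 78.1
```

```bash
python3 - <<'E'
from h import *
go([.4774,.0853,.191],16.5)
s=state();cv2.imwrite('pics/w3.png',snapshot('wrist'));cv2.imwrite('pics/s3.png',snapshot('scene'));cv2.imwrite('pics/d3.png',snapshot('side'))
print(proj('wrist',[[.5427,.1464,.15],[.629,.172,.235]],s),s['eef_pos'],s['tool_rot'])
E
```

```text
t 8.75 pos [0.4766 0.0856 0.2682] rpy [-3.141e+00 -1.000e-03  1.863e+00] ydir 16.8 w 0.007 F [ 0.4 -0.7 -0.2] 
shift [-0.014  0.018  1.931] twist 0.003
[[409.45728998 147.98938288]
 [600.41254419 173.93891725]] [0.47663249 0.08561588 0.26822959] [-3.14085365e+00 -5.84949682e-04  1.86316676e+00]
```

View pics/w3.png

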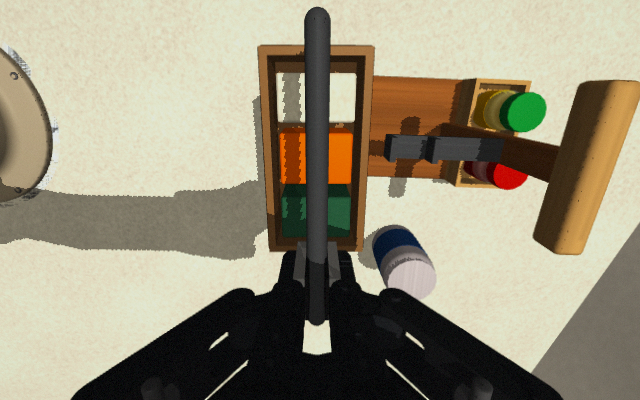

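The wrist view shows the hook's tip post at column 391, the seat centre near (412,149) and the inner stop at column 432. The held bar runs along column 317 from row 8 to row 325. My predicted seat centre (409,148) agrees with this.

```bash
python3 - <<'E'
from h import *
np.set_printoptions(precision=4,suppress=True)
s=state();p=lambda u,z:plane('wrist',u,z,s)
ang=lambda a,b:np.degrees(np.arctan2(*(b-a)[1::-1]))
print('foot edges',ang(p((372,77),.012),p((465,80),.012)),ang(p((366,178),.012),p((455,187),.012)))
print('strap',ang(p((433,137),.168),p((500,138),.15)),)
print('handle left edge',ang(p((538,240),.235),p((580,86),.235)),'right',ang(p((582,252),.222),p((637,88),.235)))
print('seat',p((412,149),.15),'tip',p((388,148),.168),'stop',p((430,149),.168))
print('handle c',p((592,165),.230))
a=p((317,322),.2795);b=p((317,9),.2795);m=(a+b)/2;print('bar',np.linalg.norm(b-a),m,ang(a,b)-90,(m-s['eef_pos'])[:2],np.linalg.norm((m-s['eef_pos'])[:2]))
im=cv2.imread('pics/w3.png');hsv=cv2.cvtColor(im,cv2.COLOR_BGR2HSV)
g=lambda m:[tuple(map(int,x)) for x in [min(zip(*np.where(m)[::-1])),max(zip(*np.where(m)[::-1]))]]
E
```

```text
foot edges 15.041571060041427 10.638704790930262
strap 13.743592692474978
handle left edge 106.6010983933514 right 113.42116772980106
seat [0.5465 0.1443 0.15  ] tip [0.521  0.1409 0.168 ] stop [0.5539 0.1499 0.168 ]
handle c [0.6274 0.1734 0.23  ]
bar 0.1440347494243609 [0.4661 0.1238 0.2795] 16.586915472185908 [-0.0115  0.0399] 0.04153697941669079
```

drive_tool:
  hand: [-1,-1,-1,-1,-1,-1,-1,-1,-1]
  translation:
    - [0,0,0.2]
    - [0,0,0.3]
    - [0,0,0.4]
    - [0,0,0.4]
    - [0,0,0.4]
    - [0,0,0.3]
    - [0,0,0.2]
    - [0,0,0]
    - [0,0,0]
  twist: [0,0,0,0,0,0,0,0,0]

```text
time_s: 9.65
eef_pos: [0.4779, 0.0835, 0.1802]
tool_rot: [-3.141, 0.0, 1.859]
wrist_force: [0.3, -0.4, -1.0]
grip_width: 0.0074
gripper_force: 78.1
```

```bash
python3 - <<'E'
from h import *
go([.541+.0115,.146-.0399,.1805],16.5)
s=state();im=snapshot('wrist');cv2.imwrite('pics/w4.png',im)
print(proj('wrist',[[.541,.146,.15]],s))
E
```

```text
t 9.65 pos [0.4779 0.0835 0.1802] rpy [-3.141  0.     1.859] ydir 16.5 w 0.0074 F [ 0.3 -0.4 -1. ] 
shift [ 0.01   1.949 -0.009] twist 0.0
[[450.85960405 169.9046554 ]]
```

View pics/w4.png

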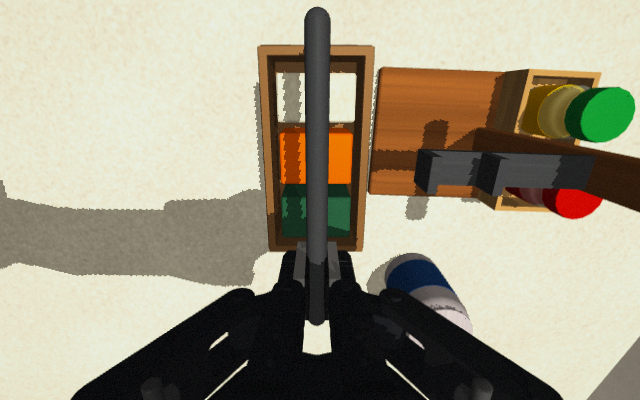

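The wrist view shows the tip's outer face from column 416 (bottom) to 432 (top). The inner stop's face runs from 478 (seat level) to 497 (top), and the strap's rows centre near 170.

```bash
python3 - <<'E'
from h import *
np.set_printoptions(precision=4,suppress=True)
s=state();p=lambda u,z:plane('wrist',u,z,s)
d=np.array([np.cos(np.radians(16.3)),np.sin(np.radians(16.3)),0])
for u,z,x in(((416,172),.145,-.110),((432,168),.168,-.110),((478,174),.150,-.075),((497,170),.168,-.075),((376,130),.012,-.11)):
    X=p(u,z);print(u,X,X+d*(-.09-x))
E
```

```text
(416, 172) [0.5246 0.1384 0.145 ] [0.5438 0.144  0.145 ]
(432, 168) [0.5223 0.1462 0.168 ] [0.5415 0.1518 0.168 ]
(478, 174) [0.558  0.1484 0.15  ] [0.5436 0.1442 0.15  ]
(497, 170) [0.5554 0.1549 0.168 ] [0.541  0.1507 0.168 ]
(376, 130) [0.5227 0.1475 0.012 ] [0.5419 0.1531 0.012 ]
```

drive_tool:
  hand: [-1,-1,-1,-1,-1,-1,-1,-1,-1,-1,-1,-1]
  translation:
    - [0.01,0.1,0]
    - [0.01,0.2,0]
    - [0.01,0.2,0]
    - [0,0.25,0]
    - [0,0.25,0]
    - [0,0.25,0]
    - [0,0.25,0]
    - [0,0.2,0]
    - [0,0.17,0]
    - [0,0.1,0]
    - [0,0,0]
    - [0,0,0]
  twist: [0,0,0,0,0,0,0,0,0,0,0,0]

```text
time_s: 10.7
eef_pos: [0.5529, 0.1075, 0.1803]
tool_rot: [-3.141, 0.0, 1.86]
wrist_force: [0.1, -0.9, -0.2]
grip_width: 0.0071
gripper_force: 78.1
```

```bash
python3 - <<'E'
from h import *
go([.542+.0115,.147-.0399,.1455],16.5)
a=snapshot('side')[110:230,250:380];b=snapshot('wrist')
cv2.imwrite('pics/m5.png',np.hstack([cv2.resize(a,(433,400)),b[0:400,200:560]]))
E
```

```text
t 10.7 pos [0.5529 0.1075 0.1803] rpy [-3.141  0.     1.86 ] ydir 16.5 w 0.0071 F [ 0.1 -0.9 -0.2] 
shift [-0.014  0.013  0.871] twist 0.0
```

View pics/m5.png

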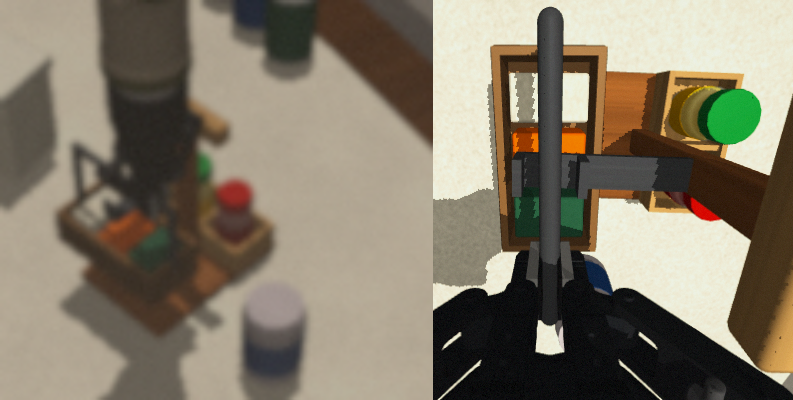

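The bar sits midway between the tip and the inner stop, with the loop open around the hook. I'll lower it gently.

drive_tool:
  hand: [-1,-1,-1,-1,-1,-1,-1,-1,-1]
  translation:
    - [0,0,0.1]
    - [0,0,0.15]
    - [0,0,0.15]
    - [0,0,0.15]
    - [0,0,0.12]
    - [0,0,0.08]
    - [0,0,0.05]
    - [0,0,0]
    - [0,0,0]
  twist: [0,0,0,0,0,0,0,0,0]

```text
time_s: 11.55
eef_pos: [0.5531, 0.1076, 0.1485]
tool_rot: [-3.142, 0.0, 1.86]
wrist_force: [0.8, -0.1, -0.6]
grip_width: 0.0075
gripper_force: 78.1
```

drive_tool:
  hand: [-1,-1,-1,-1]
  translation:
    - [0,0,0.03]
    - [0,0,0.03]
    - [0,0,0]
    - [0,0,0]
  twist: [0,0,0,0]

```text
time_s: 11.88
eef_pos: [0.5531, 0.1077, 0.1461]
tool_rot: [3.142, -0.0, 1.86]
wrist_force: [-0.4, 0.1, -1.0]
grip_width: 0.0073
gripper_force: 78.1
```

drive_tool:
  hand: [-1,-1,-1,-1]
  translation:
    - [0,0,0.02]
    - [0,0,0.02]
    - [0,0,0]
    - [0,0,0]
  twist: [0,0,0,0]

```text
time_s: 12.22
eef_pos: [0.5533, 0.1076, 0.1447]
tool_rot: [3.141, 0.0, 1.86]
wrist_force: [0.0, 0.9, 2.1]
grip_width: 0.0075
gripper_force: 78.5
```

drive_tool:
  hand: [-1,-1,-1,-1]
  translation:
    - [0,0,0.02]
    - [0,0,0.02]
    - [0,0,0]
    - [0,0,0]
  twist: [0,0,0,0]

```text
time_s: 12.55
eef_pos: [0.5536, 0.1076, 0.1435]
tool_rot: [3.14, -0.0, 1.859]
wrist_force: [-0.4, -0.6, 8.9]
grip_width: 0.0074
gripper_force: 79.5
```

The bar touches the seat at about TCP z 0.145 (force up 9 N). I'll ease back slightly and release.

drive_tool:
  hand: [-1,-1,-0.9,-0.8,-0.7,-0.6,-0.5,-0.3,-0.1,0,0,0]
  translation:
    - [0,0,-0.03]
    - [0,0,0]
    - [0,0,0]
    - [0,0,0]
    - [0,0,0]
    - [0,0,0]
    - [0,0,0]
    - [0,0,0]
    - [0,0,0]
    - [0,0,0]
    - [0,0,0]
    - [0,0,0]
  twist: [0,0,0,0,0,0,0,0,0,0,0,0]

```text
time_s: 13.55
eef_pos: [0.5531, 0.1076, 0.1441]
tool_rot: [-3.142, 0.0, 1.86]
wrist_force: [0.4, -0.8, 0.3]
grip_width: 0.0428
gripper_force: 0.0
```

```bash
python3 - <<'E'
from h import *
go([.629,.172,.30],16.5)
a=snapshot('side')[110:230,250:380];b=snapshot('wrist')
cv2.imwrite('pics/m6.png',np.hstack([cv2.resize(a,(433,400)),b[0:400,200:560]]))
E
```

```text
t 13.55 pos [0.5531 0.1076 0.1441] rpy [-3.142  0.     1.86 ] ydir 16.6 w 0.0428 F [ 0.4 -0.8  0.3] 
shift [ 1.002  2.278 -3.898] twist 0.001
```

View pics/m6.png

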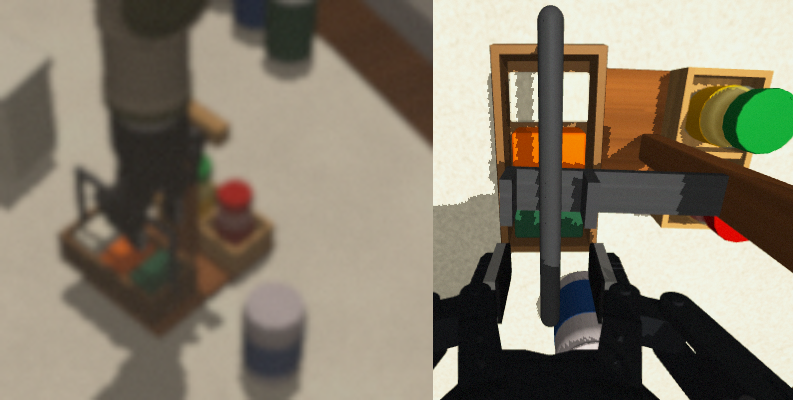

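The fingers are clear and the basket hangs level with its bar in the seat. I'll rise and move above the stand's handle.

drive_tool:
  hand: [0,0,0,0,0,0,0,0,0,0,0,0]
  translation:
    - [0,0,-0.1]
    - [0,0,-0.2]
    - [0,0,-0.3]
    - [0,0,-0.4]
    - [0,0,-0.4]
    - [0,0,-0.5]
    - [0,0,-0.5]
    - [0,0,-0.5]
    - [0,0,-0.5]
    - [0,0,-0.5]
    - [0,0,-0.4]
    - [0,0,-0.2]
  twist: [0,0,0,0,0,0,0,0,0,0,0,0]

```text
time_s: 14.65
eef_pos: [0.5537, 0.1074, 0.3269]
tool_rot: [3.138, -0.0, 1.859]
wrist_force: [-0.3, -0.1, 0.9]
grip_width: 0.0426
gripper_force: 0.0
```

drive_tool:
  hand: [0,0,0,0,0,0,0,0,0]
  translation:
    - [0.1,0.2,0]
    - [0.15,0.3,0]
    - [0.15,0.4,0]
    - [0.2,0.4,0]
    - [0.15,0.4,0]
    - [0.15,0.4,0]
    - [0.1,0.18,0]
    - [0,0,0]
    - [0,0,0]
  twist: [0,0,0,0,0,0,0,0,0]

```text
time_s: 15.4
eef_pos: [0.6288, 0.1722, 0.3227]
tool_rot: [-3.139, 0.001, 1.86]
wrist_force: [0.2, 0.2, -1.2]
grip_width: 0.0426
gripper_force: 0.0
```

```bash
python3 - <<'E'
from h import *
go([.629,.172,.211],16.5)
s=state();cv2.imwrite('pics/w7.png',snapshot('wrist'))
print(proj('wrist',[[.629,.172,.235]],s))
E
```

```text
t 15.4 pos [0.6288 0.1722 0.3227] rpy [-3.139e+00  1.000e-03  1.860e+00] ydir 16.6 w 0.0426 F [ 0.2  0.2 -1.2] 
shift [-0.004  0.01   2.793] twist 0.001
[[316.81513403 202.73967092]]
```

View pics/w7.png

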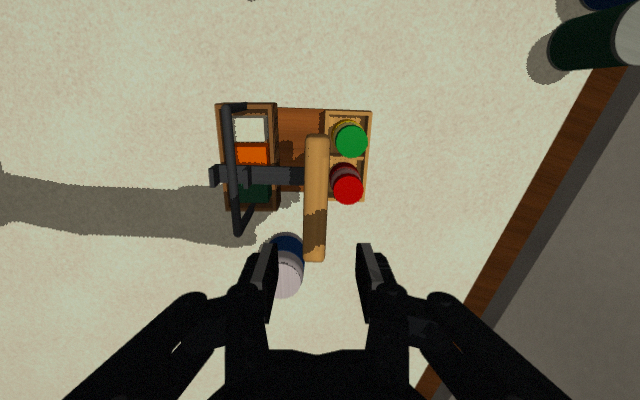

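The wrist view shows the stand's handle centred at column 316 over rows 138–260, squarely between the fingers. The basket's bar, from (228,108) to (238,232), looks slightly angled. I'll check numerically whether it is tilted or swinging.

```bash
python3 - <<'E'
from h import *
np.set_printoptions(precision=4,suppress=True)
s=state();im=snapshot('wrist');cv2.imwrite('pics/w8.png',im);sc=snapshot('scene');cv2.imwrite('pics/s8.png',sc);sd=snapshot('side');cv2.imwrite('pics/d8.png',sd)
def bar(I):
    hsv=cv2.cvtColor(I,cv2.COLOR_BGR2HSV);m=(hsv[...,2]<75)&(hsv[...,1]<70)
    out=[]
    for r in list(range(104,165,8))+list(range(190,240,6)):
        c=np.where(m[r,200:260])[0]+200
        out.append((r,c.min() if len(c) else None,c.max() if len(c) else None,len(c)))
    return out
for f in('pics/w7.png','pics/w8.png'): print(bar(cv2.imread(f)))
# hook/bar relation just before/after release
w6=cv2.imread('pics/m6.png')[:,433:]
g=cv2.cvtColor(w6,cv2.COLOR_BGR2GRAY);print('col 132 rows 155-240:',g[155:240:3,132].tolist())
d=np.array([np.cos(np.radians(16.5)),np.sin(np.radians(16.5))]);n=np.array([-d[1],d[0]])
s6=dict(eef_pos=np.array([.5531,.1076,.1441]),tool_rot=[-3.142,0,1.86])
for r in(172,192,212):
    X=plane('wrist',(200+132,r),.15,s6);print(r,X,'stand-y rel TCP',(X[:2]-s6['eef_pos'][:2])@n)
for r in(8,325): X=plane('wrist',(317,r),.155,s6);print('bar end',r,(X[:2]-s6['eef_pos'][:2])@n)
E
```

```text
[(104, np.int64(225), np.int64(246), 21), (112, np.int64(221), np.int64(234), 14), (120, np.int64(222), np.int64(231), 10), (128, np.int64(223), np.int64(232), 10), (136, np.int64(224), np.int64(233), 10), (144, np.int64(224), np.int64(233), 10), (152, np.int64(225), np.int64(234), 10), (160, np.int64(226), np.int64(234), 9), (190, np.int64(229), np.int64(237), 9), (196, np.int64(230), np.int64(238), 9), (202, np.int64(231), np.int64(239), 9), (208, np.int64(231), np.int64(252), 14), (214, np.int64(231), np.int64(252), 17), (220, np.int64(232), np.int64(249), 17), (226, np.int64(232), np.int64(245), 13), (232, np.int64(233), np.int64(242), 10), (238, None, None, 0)]
[(104, np.int64(224), np.int64(246), 23), (112, np.int64(222), np.int64(232), 11), (120, np.int64(222), np.int64(232), 11), (128, np.int64(223), np.int64(232), 10), (136, np.int64(224), np.int64(233), 10), (144, np.int64(225), np.int64(233), 9), (152, np.int64(226), np.int64(234), 9), (160, np.int64(226), np.int64(235), 10), (190, np.int64(230), np.int64(238), 9), (196, np.int64(230), np.int64(238), 9), (202, np.int64(231), np.int64(254), 11), (208, np.int64(232), np.int64(253), 13), (214, np.int64(232), np.int64(252), 17), (220, np.int64(232), np.int64(249), 18), (226, np.int64(233), np.int64(246), 12), (232, np.int64(234), np.int64(242), 9), (238, None, None, 0)]
col 132 rows 155-240: [146, 147, 138, 82, 76, 53, 80, 80, 81, 83, 83, 81, 81, 81, 79, 78, 76, 75, 79, 87, 84, 40, 41, 40, 43, 41, 43, 40, 45]
172 [0.5457 0.1577 0.15  ] stand-y rel TCP 0.05014975689844706
192 [0.5486 0.1485 0.15  ] stand-y rel TCP 0.04054698521414637
212 [0.5516 0.1389 0.15  ] stand-y rel TCP 0.030477771342162167
bar end 8 0.11391308811822934
bar end 325 -0.032624218997464705
```

The measured hook is centred under the bar to within 1 mm. The slant matches the perspective of the tilted wrist camera, and the basket isn't moving. I'll descend onto the stand's handle and grip it.

drive_tool:
  hand: [0,0,0,0,0,0,0,0,0,0,0]
  translation:
    - [0,0.01,0.1]
    - [0,0,0.2]
    - [0,0,0.4]
    - [0,0,0.5]
    - [0,0,0.5]
    - [0,0,0.4]
    - [0,0,0.3]
    - [0,0,0.2]
    - [0,0,0.19]
    - [0,0,0]
    - [0,0,0]
  twist: [0,0,0,0,0,0,0,0,0,0,0]

```text
time_s: 16.52
eef_pos: [0.6297, 0.172, 0.2126]
tool_rot: [3.141, 0.0, 1.859]
wrist_force: [-0.5, 0.3, -0.0]
grip_width: 0.0429
gripper_force: 0.0
```

drive_tool:
  hand: [-0.1,-0.2,-0.3,-0.35,-0.4,-0.5,-0.6,-0.7,-0.8,-1,-1,-1]
  translation:
    - [0,0,0]
    - [0,0,0]
    - [0,0,0]
    - [0,0,0]
    - [0,0,0]
    - [0,0,0]
    - [0,0,0]
    - [0,0,0]
    - [0,0,0]
    - [0,0,0]
    - [0,0,0]
    - [0,0,0]
  twist: [0,0,0,0,0,0,0,0,0,0,0,0]
  force: 100

```text
time_s: 17.52
eef_pos: [0.6293, 0.1717, 0.2127]
tool_rot: [-3.141, 0.0, 1.859]
wrist_force: [-4.0, -2.4, 5.9]
grip_width: 0.0186
gripper_force: 97.3
```

drive_tool:
  hand: [-1,-1,-1,-1,-1,-1]
  translation:
    - [0,0,-0.03]
    - [0,0,-0.05]
    - [0,0,-0.08]
    - [0,0,-0.05]
    - [0,0,0]
    - [0,0,0]
  twist: [0,0,0,0,0,0]

```text
time_s: 18.02
eef_pos: [0.6296, 0.1722, 0.2209]
tool_rot: [3.141, 0.0, 1.86]
wrist_force: [-0.1, -0.5, -6.8]
grip_width: 0.0185
gripper_force: 97.3
```

drive_tool:
  hand: [-1,-1,-1,-1,-1,-1,-1,-1,-1,-1,-1,-1]
  translation:
    - [0,0,-0.05]
    - [0,0,-0.1]
    - [0,0,-0.15]
    - [0,0,-0.2]
    - [0,0,-0.2]
    - [0,0,-0.2]
    - [0,0,-0.2]
    - [0,0,-0.2]
    - [0,0,-0.2]
    - [0,0,-0.2]
    - [0,0,-0.2]
    - [0,0,-0.2]
  twist: [0,0,0,0,0,0,0,0,0,0,0,0]

```text
time_s: 19.02
eef_pos: [0.6295, 0.1721, 0.3057]
tool_rot: [3.142, -0.0, 1.86]
wrist_force: [-0.1, -0.8, -6.3]
grip_width: 0.0184
gripper_force: 97.4
```

drive_tool:
  hand: [-1,-1,-1,-1,-1,-1,-1,-1,-1,-1,-1,-1]
  translation:
    - [0,0,-0.15]
    - [0,0,-0.1]
    - [0,0,-0.05]
    - [0,0,0]
    - [0,0,0]
    - [0,0,0]
    - [0,0,0]
    - [0,0,0]
    - [0,0,0]
    - [0,0,0]
    - [0,0,0]
    - [0,0,0]
  twist: [0,0,0,0,0,0,0,0,0,0,0,0]

```text
time_s: 20.02
eef_pos: [0.6295, 0.1721, 0.3169]
tool_rot: [3.142, 0.0, 1.86]
wrist_force: [-0.5, 0.9, -7.7]
grip_width: 0.0186
gripper_force: 97.5
```

```bash
python3 - <<'E'
from h import *
np.set_printoptions(precision=1,suppress=True)
s=state();go([.6296,.1722,.3127],16.5)
sc=snapshot('scene');sd=snapshot('side');w=snapshot('wrist')
for n,I in(('sc',sc),('sd',sd),('w',w)): cv2.imwrite(f'pics/{n}9.png',I)
dz=s['eef_pos'][2]-.2127
d=np.array([np.cos(np.radians(16.5)),np.sin(np.radians(16.5)),0]);n=np.array([-d[1],d[0],0]);O=np.array([.629,.172,dz])
P=lambda x,y,z:O+x*d+y*n+[0,0,z]
J={'red':P(.042,-.026,.097),'green':P(.042,.026,.097),'orange':P(-.09,0,.09)}
def blob(I,k):
    h=cv2.cvtColor(I,cv2.COLOR_BGR2HSV);H,S,V=h[...,0],h[...,1],h[...,2]
    return {'red':((H<4)|(H>175))&(S>180)&(V>90),'green':(H>50)&(H<75)&(S>150)&(V>80),'orange':(H>6)&(H<13)&(S>200)&(V>150)}[k]
for nm,I,pre in(('scene',sc,'pics/s8.png'),('side',sd,'pics/d8.png'),('wrist',w,'pics/w8.png')):
    for k,X in J.items():
        u=proj(nm,X,s)[0];m=blob(I,k);v,uu=np.where(m);q=np.hypot(uu-u[0],v-u[1])<45
        print(nm,k,'pred',u,'seen',(uu[q].mean(),v[q].mean(),q.sum()) if q.any() else None)
E
```

```text
t 20.02 pos [0.6 0.2 0.3] rpy [3.1 0.  1.9] ydir 16.5 w 0.0186 F [-0.5  0.9 -7.7] 
shift [0.  0.  0.1] twist 0.001
scene red pred [349.1 245. ] seen (np.float64(346.3836477987421), np.float64(244.88679245283018), np.int64(159))
scene green pred [370.  248.9] seen (np.float64(371.4635761589404), np.float64(249.5430463576159), np.int64(151))
scene orange pred [367.7 209.2] seen (np.float64(372.5), np.float64(211.0), np.int64(2))
side red pred [319.7 144.5] seen (np.float64(320.64285714285717), np.float64(146.5952380952381), np.int64(42))
side green pred [308.6 137.7] seen None
side orange pred [287.3 162.3] seen (np.float64(287.1818181818182), np.float64(162.1818181818182), np.int64(11))
wrist red pred [360.9 218. ] seen (np.float64(361.0070810385523), np.float64(223.9158143194335), np.int64(1271))
wrist green pred [363.8 163.3] seen (np.float64(365.76803118908384), np.float64(159.65172189733593), np.int64(1539))
wrist orange pred [218.8 189.1] seen (np.float64(222.10169491525423), np.float64(178.07627118644066), np.int64(236))
```

The jars and the basket's packets all appear where a level stand raised 104 mm would put them. The load is steady at 7.7 N, so I'm handing in.

```bash
python3 -c "
from workcell import *
print(hand_in())"
```

```text
the job is handed in; nothing more can be done
None
```

The basket hangs on the stand's hook, and the arm is holding the stand level about 10 cm above the shelf with both jars in the tray; the job was handed in at about 20 s, and hand-in gave no verdict.

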